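Pin the loose flange ring to the pump's flange

ROBOT

A 7-joint arm with a two-finger parallel gripper is mounted at the origin on the work surface. World frame = base frame: x ahead of the robot, y to its left, z up, the work surface at z = 0. Lengths are in m, angles in rad, forces in N, time in s.
With the tool pointing down it reaches from about 0.4 to 0.875 m from the base axis. Payload 19.3 kg.
Tool frame: the origin (TCP) lies between the finger pads; the fingertips stand 17 mm ahead of it and the grasp point (between the pads) lies 2 mm behind it (bot.finger_overhang is the distance from the TCP to the fingertips, in m); z points along the fingers, y is the line along which they close (so a half turn about z gives the same grasp; the last joint's range is limited). The gripper opens to 85 mm and grips with 20 to 120 N. Pads are 22 mm wide; open, the fingers measure 114 mm over their backs; the gripper's body (76 mm by 85 mm) begins 54 mm behind the grasp point. The pads swing forward as they close: fully open they stand 13 mm farther back than shut.
Start: joints at [1.056, 0.521, -0.036, 1.599, 0.021, 1.021, -0.113], TCP at [0.269, -0.564, 0.209] pointing down, gripper open.
Joint ranges: [-2.91, 2.91], [-0.3, 2.13], [-1.5, 1.42], [0.17, 2.43], [-1.26, 4.41], [0.16, 1.93], [-2.52, 2.52]. Speed limits (rad/s): [1.89, 1.89, 2.39, 2.39, 3.01, 3.01, 3.01].

INTERFACE

Orientations are given as [roll, pitch, yaw] about the fixed x, y, z axes, in that order (R = Rz(yaw) Ry(pitch) Rx(roll)).
In Python, from workcell import observe, grab_frame, bot gives the robot as it stands.
- The arm moves only by the shell command python3 -m crank 'ROWS' [FORCE]. ROWS is a JSON object of lists of equal length, an entry for each row: "linear": the shift along the world's x, y, z each as a share of 0.25 m, from -1 to 1, a list of three; "delta_rot": the turn, a rotation vector about the world's x, y, z each as a share of 30 degrees, from -1 to 1, a list of three; "fingers": the opening, from -1 (shut) to 1 (fully open). In form: {"linear": [[dx, dy, dz], ...], "delta_rot": [[rx, ry, rz], ...], "fingers": [fingers, ...]}. A call has 1 to 5 rows; each row is the pose to reach, as a shift and turn from the pose commanded when the call began; what a row does not reach only later rows make up. A row lasts 1/10 s, in which the tool goes at most 50 mm and 8.59 degrees, less where a joint would pass 70% of its speed; a pose out of reach is approached as far as the arm can. A call with a number of a shift or a turn outside -1 to 1 is refused whole. A call with a gripper value outside its range is refused whole. The fingers move at their own pace and stop on an object; FORCE is the grip in N (left out, the last holds). Time passes only in rows, so rows that repeat a pose let the fingers close. It gives the time, the measured TCP pose, the force, the opening and the grip force at its end, in the units of the state.
- observe(): the state, without advancing time (a new reading comes with each control period).
- grab_frame(name): name is "scene" or "top" or "wrist"; returns a dict with "image" (384x512x3 uint8, red, green, blue), "mtx" (3x3 intrinsics, pixels), "xyz" and "orientation" of the camera in the world. Camera axes: x right, y down, z forward; pixel columns grow to the right and rows downward; lengths in m; the calibration is good to about 2 mm. A picture is of the moment at which its call begins. There is no depth.
- bot.job_done(): hands the job in; it is judged then, once.
The state is a dict: "clock": time; "qpos": joint angles; "qd": joint speeds; "joint_efforts": joint torques, N m; "position": TCP position; "tool_rot": TCP orientation; "force": force on the tool from outside, world axes, zero at the start; "moment": the same for the moment, N m; "grip_width": finger opening in m; "finger_force": force on a finger pad.
Only numpy, scipy, OpenCV 4.12 (cv2) and the standard library are available. Lean on these libraries where they do the work, as an engineer would, in place of code of your own. Each camera call takes 0.05 s, during which the arm holds its last target. There are 200 camera calls.

TASK

Line up the pump's outlet flange for its bolts: take the orange-handled alignment pin from the black tool block, put it down into a bolt hole of the grey loose ring and, bearing down only lightly, swing the ring clockwise (seen from above) until the pin drops into a hole of the blue flange hidden underneath. Push it home until its collar sits flat on the ring, and let go; never force the pin, and leave everything else on the bench where it is.

Things in the scene. Friction and masses are not known exactly. Their poses are not given: they have to be found in the camera images.
- pin_grip (a point): Alignment pin, 99 mm long, 0.11 to 0.22 kg; at first it stands upright and loose in one of the two holes of the black tool block (either one), collar on the block's top, and lifts straight out. This point is the middle of its orange round handle (20 mm in diameter, 50 mm long), on the axis; z runs along the axis to the handle's end.
- pin_collar (a point): The same pin: centre of the underside of its steel collar (31 mm in diameter, 5 mm thick, directly below the handle), 30 mm below pin_grip. It rests on the ring's top when the pin is home.
- pin_end (a point): The same pin: centre of the flat lower end of its steel shank (16 mm in diameter, 44 mm long below the collar, its last 5 mm tapering to 12 mm), 74 mm below pin_grip.
- pump: Fixed blue booster pump with a grey motor and an outlet that points straight up. The origin is on the table, under the outlet's vertical axis; x points along the motor, away from the robot. On the outlet lie, from below: a fixed blue flange, a 4 mm black gasket (inside the bolt circle), and a grey loose ring that can only turn about the outlet's axis.
- flange_face (a point): Centre of the fixed blue flange's top face, on the outlet's axis, 150 mm above the table, 4 mm below the ring's underside. The flange is 165 mm in diameter and 16 mm thick, with four 18 mm holes right through, equally spaced on a 125 mm circle, clear below. Which way the holes point is not known: each starts 0.15 to 1.35 rad clockwise, seen from above, of a hole of the ring, hidden under it.
- stub_top (a point): Centre of the top of the yellow dust cap (57 mm in diameter) on the 50 mm pipe stub that stands up in the middle of the ring, on the outlet's axis, 214 mm above the table: the tallest thing near the ring.
- ring (a joint): Angle of the grey loose ring (165 mm in diameter, 16 mm thick, underside 154 mm and top 170 mm above the table, four holes) about the outlet's axis, rad; it grows anticlockwise seen from above. At 0 its holes lie at 45, 135, 225 and 315 degrees from the pump's x axis. It stays where it is left; about 3 N at a bolt hole turns it.
- ring_hole0 (a point): Centre of the upper mouth of a bolt hole of the grey ring, 170 mm above the table, 62.5 mm from the outlet's axis; at 45 degrees from the pump's x axis when the ring stands at 0. It moves with the ring. The hole is 18 mm in diameter and vertical.
- ring_hole1 (a point): The same for the hole at 135 degrees.
- ring_hole2 (a point): The same for the hole at 225 degrees.
- ring_hole3 (a point): The same for the hole at 315 degrees.
- rack: Fixed black plastic tool block, 160 x 60 x 52 mm, long along its own x; the origin is under its centre. Two vertical 19 mm holes go right through it, 45 mm either side of the centre along x.
- punch_grip (a point): A blue-handled punch (handle 22 mm in diameter, 42 mm long; this point is at its middle), standing in the other hole of the tool block. Leave it there.
- wrench: Loose steel spanner, 200 mm long, lying on the bench to the right. Leave it.
- tape: Loose yellow roll of thread tape, 50 mm in diameter, 19 mm high, in front of the pump. Leave it.
- valve: Loose brass ball valve with a red lever, about 100 mm long and 51 mm high, in front of the pump. Leave it.
- tee: Loose grey plastic pipe tee, about 84 mm long and 40 mm high, left of the pump. Leave it.
- bolt: Loose steel flange bolt, 60 mm long with a 24 mm hexagon head, lying in front of the pump. Leave it.
- bolt2: A second bolt of the same kind, left of the motor. Leave it.
There are look-alikes about, which are no part of the job. What is shaped like the part that bears pin_grip but pink is not meant.

How it is judged:
By the outcome, as a careful person would: the job done as asked, in the order asked, and still so for the second after the job is handed in, with the robot touching nothing.
It also fails if it takes over 64 s, if anything falls off the work surface, if the arm or the gripper's body presses on something with over 40 N, if the wrist force passes 120 N, or if a joint passes its speed limit or range.

## Working session

There is one attempt and no reset: what is moved stays moved. The work goes in short steps, Python scripts to look and compute and a shell command to move; the robot and the scene stay as the last step left them, time stands still between calls to the robot, and variables do not carry over. Pictures are saved under pics/ and viewed, at most 10 in all, crops included, and the job is handed in when it is done.

```bash
ls; mkdir -p pics
python3 - <<'E'
from workcell import observe, grab_frame, bot
import cv2
s=observe();print(s)
for n in("scene","top"):
    f=grab_frame(n);print(n,f["mtx"],f["xyz"],f["orientation"])
    cv2.imwrite(f"pics/{n}0.png",f["image"][:,:,::-1])
E
```

```text
pics
{'clock': 0.0, 'qpos': array([ 1.05580106,  0.52203458, -0.03633194,  1.60001903,  0.02123456,
        1.02107818, -0.11282024]), 'qd': array([ 0.00073283, -0.00027499,  0.00139686, -0.00051026, -0.00108359,
        0.00108674, -0.00117474]), 'joint_efforts': array([ 4.75848447e-04, -9.27117562e+01,  1.97926484e+00, -3.69944894e+01,
        1.76671013e-02,  8.23904149e-03,  2.73995551e-05]), 'position': array([ 0.2687213 , -0.56387668,  0.20880894]), 'tool_rot': array([-3.14044460e+00,  1.09140945e-04,  4.44787331e-01]), 'force': array([-0.62110949, -0.23460577,  0.58563623]), 'moment': array([-0.06222632,  0.00479481,  0.00620738]), 'finger_force': 0.0, 'grip_width': 0.08504052371331854}
scene [[448.00555213   0.         255.01567825]
 [  0.         448.00555213 190.53878973]
 [  0.           0.           1.        ]] [1.23228869 0.54507899 0.96676392] [-2.29783482  0.01249237  2.24728155]
top [[364.43958095   0.         259.88690254]
 [  0.         364.43958095 193.69189072]
 [  0.           0.           1.        ]] [ 0.33338073 -0.06801384  1.20249773] [-2.95230049  0.03225434 -1.57986498]
```

View pics/scene0.png

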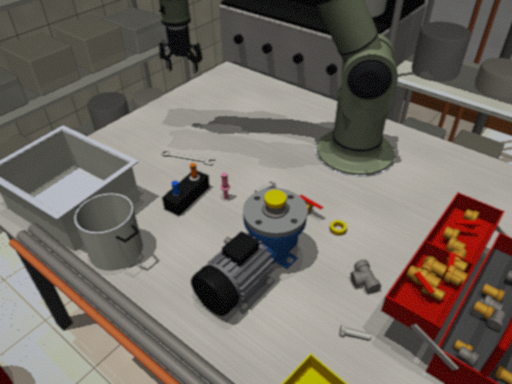

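View pics/top0.png

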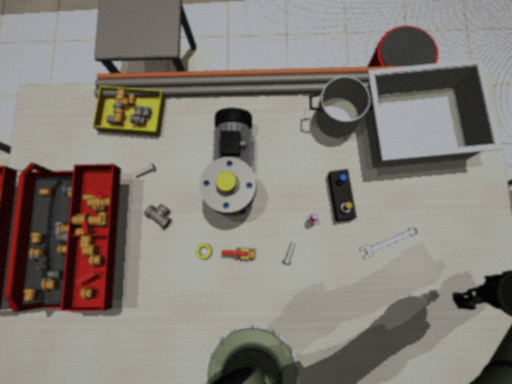

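The scene view shows the rack at about (187,192), with the orange handle at (193,171), the pink decoy at (225,186) and the ring with its yellow cap at (275,200). The top view shows orange at (346,207), the cap at (227,182), and ring holes near (228,162), (207,183), (249,183) and (228,207).

```bash
cat > h.py <<'E'
import numpy as np, cv2
from scipy.spatial.transform import Rotation as Ro
from workcell import observe, grab_frame, bot
def ray(f,u,v):
    d=Ro.from_euler('xyz',f["orientation"]).as_matrix()@np.linalg.solve(f["mtx"],[u,v,1.])
    return np.array(f["xyz"]),d/np.linalg.norm(d)
def onz(f,u,v,z):
    o,d=ray(f,u,v);return o+d*(z-o[2])/d[2]
def tri(a,b):
    A=0;y=0
    for o,d in(a,b):
        P=np.eye(3)-np.outer(d,d);A=A+P;y=y+P@o
    return np.linalg.solve(A,y)
def proj(f,p):
    R=Ro.from_euler('xyz',f["orientation"]).as_matrix()
    q=np.array(f["mtx"])@(R.T@(np.array(p)-f["xyz"]));return q[:2]/q[2]
def blobs(f,lo,hi,roi,amin=6):
    x0,y0,x1,y1=roi
    hsv=cv2.cvtColor(np.ascontiguousarray(f["image"]),cv2.COLOR_RGB2HSV)[y0:y1,x0:x1]
    n,l,st,c=cv2.connectedComponentsWithStats(cv2.inRange(hsv,lo,hi))
    return [(c[i][0]+x0,c[i][1]+y0,int(st[i][4])) for i in range(1,n) if st[i][4]>=amin]
E
python3 - <<'E'
from h import *
np.set_printoptions(precision=4,suppress=True)
t=grab_frame("top");s=grab_frame("scene")
Y=((22,120,120),(34,255,255));O=((5,120,80),(20,255,255));B=((100,80,20),(130,255,255))
for n,f,r1,r2,r3 in(("t",t,(195,150,265,220),(325,165,360,225),(325,165,360,225)),("s",s,(240,180,310,250),(160,155,215,215),(160,155,215,215))):
    print(n,"cap",blobs(f,*Y,r1),"holes",blobs(f,*B,r1,3),"orange",blobs(f,*O,r2),"blue",blobs(f,*B,r3))
c=blobs(t,*Y,(195,150,265,220))
c=max(c,key=lambda b:b[2]);C=onz(t,c[0],c[1],.214);print("axis",C)
for u,v,a in blobs(t,*B,(195,150,265,220),3):
    p=onz(t,u,v,.160);print(u,v,a,p,np.hypot(*(p-C)[:2]),np.degrees(np.arctan2(*(p-C)[1::-1])))
o=max(blobs(t,*O,(325,165,360,225)),key=lambda b:b[2]);print("pin",onz(t,*o[:2],.1))
o2=max(blobs(s,*O,(160,155,215,215)),key=lambda b:b[2]);print("pin tri",tri(ray(t,*o[:2]),ray(s,*o2[:2])), onz(s,*o2[:2],.082))
b=max(blobs(t,*B,(325,165,360,225)),key=lambda b:b[2]);print("punch",onz(t,*b[:2],.1))
print("pink",onz(t,313,220,.05), onz(t,313,220,.0))
E
```

```text
t cap [(np.float64(225.73591549295776), np.float64(180.96478873239437), 284)] holes [(np.float64(229.25), np.float64(163.66666666666666), 12), (np.float64(206.33333333333334), np.float64(183.25), 12), (np.float64(248.71428571428572), np.float64(185.5), 14), (np.float64(225.71428571428572), np.float64(205.5), 14), (np.float64(242.27272727272728), np.float64(211.0), 11)] orange [(np.float64(351.22222222222223), np.float64(204.66666666666666), 9)] blue [(np.float64(342.2025316455696), np.float64(177.53164556962025), 79)]
s cap [(np.float64(274.82456140350877), np.float64(197.16842105263157), 285)] holes [(np.float64(276.1818181818182), np.float64(239.99485420240137), 583)] orange [(np.float64(192.78333333333333), np.float64(169.3), 60)] blue [(np.float64(175.63302752293578), np.float64(187.72477064220183), 109)]
axis [0.5608 0.0572 0.214 ]
229.25 163.66666666666666 12 [0.6257 0.054  0.16  ] 0.06498719134677057 -2.8029800628913657
206.33333333333334 183.25 12 [0.5672 0.1213 0.16  ] 0.06443557718240613 84.24283130875956
248.71428571428572 185.5 14 [ 0.5584 -0.0037  0.16  ] 0.060878790624507316 -92.17573498403357
225.71428571428572 205.5 14 [0.5001 0.0634 0.16  ] 0.060979536387027446 174.0970765891664
242.27272727272728 211.0 11 [0.4833 0.0152 0.16  ] 0.08806059364591967 -151.5667810823616
pin [ 0.5068 -0.3118  0.1   ]
pin tri [ 0.5063 -0.3113  0.0802] [ 0.5057 -0.3037  0.082 ]
punch [ 0.5919 -0.2889  0.1   ]
pink [ 0.4673 -0.2001  0.05  ] [ 0.4732 -0.2058  0.    ]
```

```bash
python3 -m crank '{"linear":[[0.92,1.0,0.2],[0.92,1.0,0.2],[0.92,1.0,0.2],[0.92,1.0,0.2],[0.92,1.0,0.2]],"delta_rot":[[0,0,0],[0,0,0],[0,0,0],[0,0,0],[0,0,0]],"fingers":[1,1,1,1,1]}' 60
```

```text
clock: 0.7
position: [0.4373, -0.3805, 0.2461]
tool_rot: [-3.142, 0.0, 0.445]
force: [0.8, -0.5, 0.8]
grip_width: 0.0852
finger_force: 0.0
```

```bash
python3 -m crank '{"linear":[[0,0,0],[0,0,0]],"delta_rot":[[0,0,0],[0,0,0]],"fingers":[1,1]}'
```

```text
clock: 0.9
position: [0.437, -0.3814, 0.2458]
tool_rot: [3.142, 0.0, 0.447]
force: [-1.1, -1.0, -0.2]
grip_width: 0.0853
finger_force: 0.0
```

```bash
python3 -m crank '{"linear":[[0.2,0.22,0.2],[0.2,0.22,0.2],[0.2,0.22,0.2]],"delta_rot":[[0,0,0],[0,0,0],[0,0,0]],"fingers":[1,1,1]}'
python3 - <<'E'
from h import *
np.set_printoptions(precision=4,suppress=True)
f=grab_frame("wrist");cv2.imwrite("pics/w1.png",f["image"][:,:,::-1]);print(f["mtx"],f["xyz"],f["orientation"],proj(f,[.506,-.308,.107]))
print(blobs(f,(5,120,80),(20,255,255),(0,0,512,384),60))
E
```

```text
clock: 1.2
position: [0.4893, -0.3252, 0.2982]
tool_rot: [3.139, -0.003, 0.448]
force: [0.1, -0.1, -0.9]
grip_width: 0.0854
finger_force: 0.0
[[324.6014   0.     251.7336]
 [  0.     324.6014 192.8117]
 [  0.       0.       1.    ]] [ 0.553  -0.2943  0.4618] [ 2.8602 -0.0003 -1.1222] [244.3147 145.011 ]
[(np.float64(238.05535055350555), np.float64(143.39483394833948), 271)]
```

View pics/w1.png

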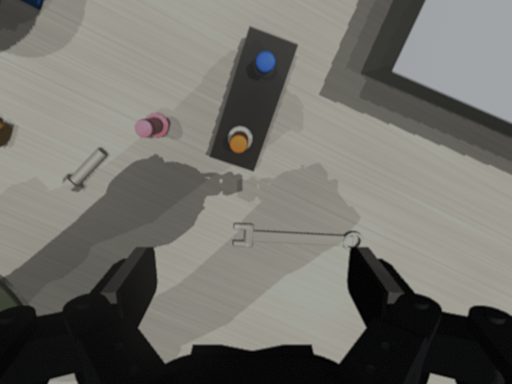

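The wrist view shows the orange handle end at (238,144), the collar around (240,136), blue punch at (265,62) and pink pin at (150,126).

Run:
```python
from h import *
np.set_printoptions(precision=4,suppress=True)
f=grab_frame("wrist")
b=blobs(f,(5,120,80),(20,255,255),(180,100,300,200),60)[0]
print(onz(f,*b[:2],.090),onz(f,238,144,.107),onz(f,240,137,.057),"punch",onz(f,264,63,.09)); p=observe()["position"]
print("delta share",(onz(f,*b[:2],.090)-p)/.25,p)
```

```text
[ 0.5025 -0.3013  0.09  ] [ 0.5016 -0.3032  0.107 ] [ 0.5035 -0.3028  0.057 ] punch [ 0.5892 -0.2923  0.09  ]
delta share [ 0.0671  0.1072 -0.8225] [ 0.4857 -0.3281  0.2956]
```

```bash
python3 -m crank '{"linear":[[0.068,0.102,-0.1],[0.068,0.102,-0.3],[0.068,0.102,-0.5],[0.068,0.102,-0.56],[0.068,0.102,-0.56]],"delta_rot":[[0,0,0],[0,0,0],[0,0,0],[0,0,0],[0,0,0]],"fingers":[1,1,1,1,1]}'
python3 - <<'E'
from h import *
np.set_printoptions(precision=4,suppress=True)
f=grab_frame("wrist");cv2.imwrite("pics/w2.png",f["image"][:,:,::-1]);p=observe()["position"];print(p,observe()["tool_rot"])
b=blobs(f,(5,120,80),(20,255,255),(100,100,400,384),60);print(b,[onz(f,*x[:2],.1) for x in b])
E
```

```text
clock: 1.8
position: [0.5004, -0.3026, 0.1526]
tool_rot: [-3.138, 0.004, 0.442]
force: [0.1, -0.9, 0.1]
grip_width: 0.0854
finger_force: 0.0
[ 0.5017 -0.303   0.1547] [-3.14    0.002   0.4426]
[(np.float64(257.6936936936937), np.float64(178.32432432432432), 111), (np.float64(253.50153374233128), np.float64(198.57668711656441), 652)] [array([ 0.5184, -0.2981,  0.1   ]), array([ 0.5041, -0.3017,  0.1   ])]
```

View pics/w2.png

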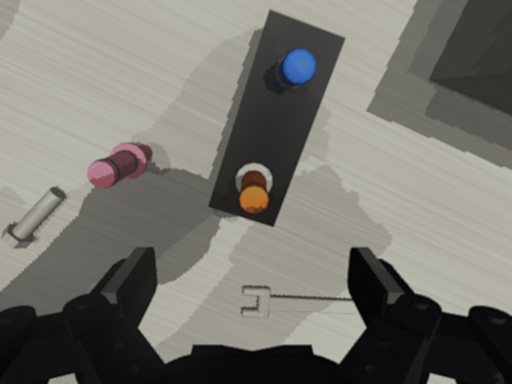

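The handle end is at (254,199), centred between the fingers. I'll descend and grip.

```bash
python3 -m crank '{"linear":[[0.006,0.002,-0.14],[0.006,0.002,-0.275],[0.006,0.002,-0.275],[0.006,0.002,-0.275]],"delta_rot":[[0,0,0],[0,0,0],[0,0,0],[0,0,0]],"fingers":[1,1,1,1]}' 60 && python3 -m crank '{"linear":[[0,0,0],[0,0,0],[0,0,0],[0,0,0],[0,0,0]],"delta_rot":[[0,0,0],[0,0,0],[0,0,0],[0,0,0],[0,0,0]],"fingers":[-1,-1,-1,-1,-1]}' 60
```

```text
clock: 2.25
position: [0.505, -0.3021, 0.0886]
tool_rot: [3.141, -0.0, 0.444]
force: [0.3, -0.1, 1.2]
grip_width: 0.0856
finger_force: 0.0
clock: 2.75
position: [0.5049, -0.3012, 0.0873]
tool_rot: [3.141, -0.0, 0.445]
force: [-0.3, 0.4, 0.6]
grip_width: 0.0124
finger_force: 0.0
```

```bash
python3 -m crank '{"linear":[[0,0,0]],"delta_rot":[[0,0,0]],"fingers":[-1]}' 60
python3 - <<'E'
from h import *
f=grab_frame("wrist");cv2.imwrite("pics/w3.png",f["image"][:,:,::-1])
E
```

```text
clock: 2.85
position: [0.5049, -0.3011, 0.0871]
tool_rot: [-3.142, -0.0, 0.445]
force: [0.1, -0.0, 0.9]
grip_width: 0.0002
finger_force: 0.0
```

View pics/w3.png

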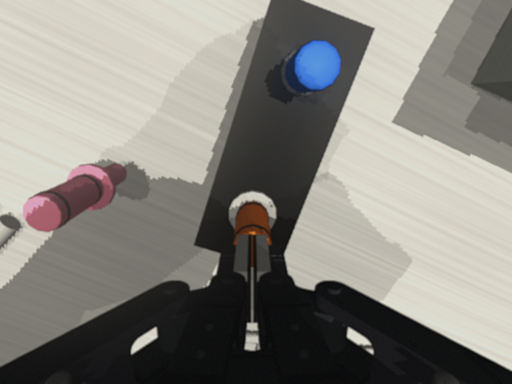

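The fingers are fully shut without holding the pin. The collar shows at about (253,211), and a slit of orange is visible behind the fingers. I'll check the pin's position from the collar.

Run:
```python
from h import *
np.set_printoptions(precision=4,suppress=True)
f=grab_frame("wrist");p=observe()["position"];print(p,f["xyz"],f["orientation"])
print("collar",onz(f,253,212,.057),onz(f,253,212,.07)); print("tcp",proj(f,p),"tip",proj(f,p-[0,0,.017]),"pin",proj(f,[.503,-.3025,.057]),proj(f,[.503,-.3025,.107]))
hsv=cv2.cvtColor(np.ascontiguousarray(f["image"]),cv2.COLOR_RGB2HSV)
m=cv2.inRange(hsv,(3,120,30),(22,255,255)); r=[(v,np.where(m[v])[0].min(),np.where(m[v])[0].max()) for v in range(190,340,6) if m[v].any()];print(r)
t=grab_frame("top");s=grab_frame("scene")
for q in (t,s):print(blobs(q,(5,120,60),(20,255,255),(150,150,365,225),4))
cv2.imwrite("pics/s3.png",np.hstack([cv2.resize(g[:,:,::-1],None,fx=6,fy=6) for g in (s["image"][140:230,150:215],t["image"][160:250,315:380])]))
```

```text
[ 0.5048 -0.3011  0.087 ] [ 0.5693 -0.2706  0.2505] [ 2.8567  0.002  -1.1256]
collar [ 0.5069 -0.3008  0.057 ] [ 0.5111 -0.2987  0.07  ]
tcp [252.0449 234.1829] tip [252.075  222.6638] pin [252.771  218.3864] [252.8828 254.9344]
[(202, np.int64(252), np.int64(255)), (208, np.int64(241), np.int64(263)), (214, np.int64(238), np.int64(266)), (220, np.int64(237), np.int64(268)), (226, np.int64(236), np.int64(268)), (232, np.int64(234), np.int64(270)), (238, np.int64(234), np.int64(270)), (244, np.int64(233), np.int64(271))]
[]
[(np.float64(193.30769230769232), np.float64(170.95384615384614), 65), (np.float64(308.6857142857143), np.float64(205.45714285714286), 35)]
```

View pics/s3.png

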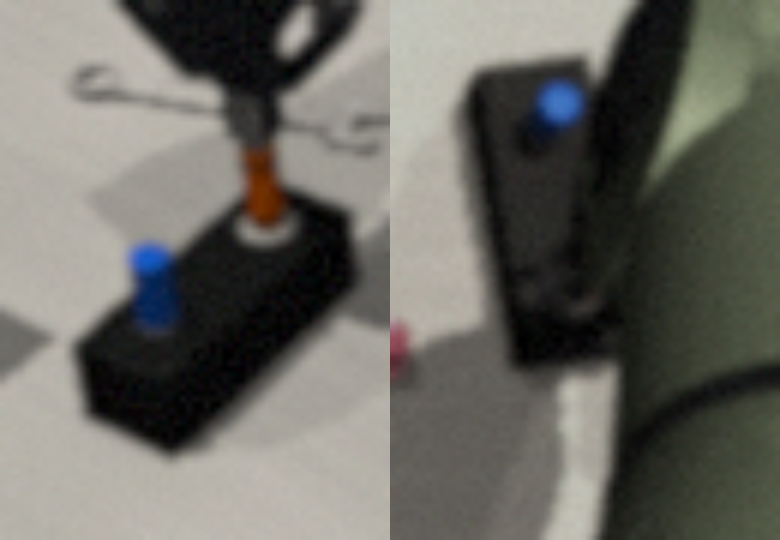

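Run:
```python
import cv2
i=cv2.imread("pics/w3.png")[180:300,175:335];cv2.imwrite("pics/w3c.png",cv2.resize(i,None,fx=5,fy=5,interpolation=cv2.INTER_CUBIC))
```

```text
(no output)
```

View pics/w3c.png

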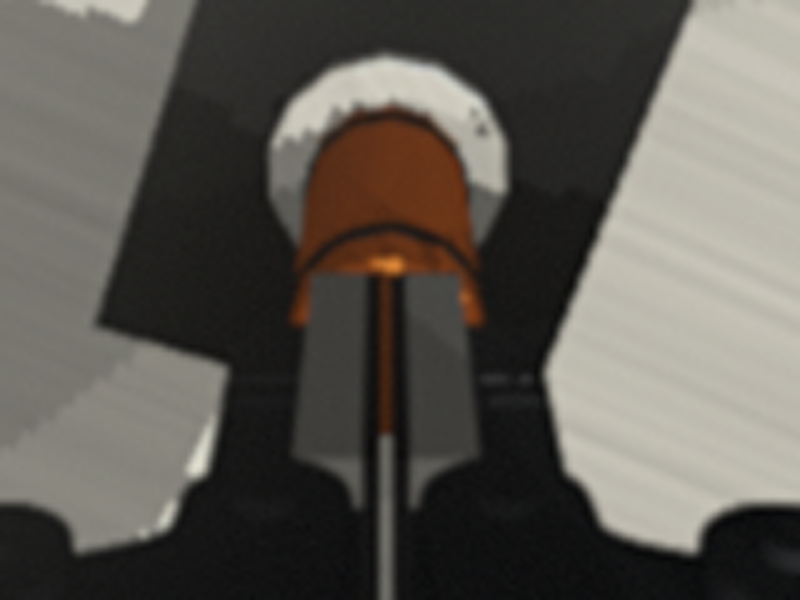

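The pads closed in line with the pin but above its handle: their tips show at (252,234), and the handle runs on behind them. I'll check the overhang the robot reports.

```bash
python3 - <<'E'
from h import *
print(bot.finger_overhang,[a for a in dir(bot) if a[0]!='_'])
f=grab_frame("wrist");p=observe()["position"];R=Ro.from_euler('xyz',observe()["tool_rot"]).as_matrix()
# pads seen: inner-camera-side tip corners at y~234, full width of both 36px at tip
for a in (.017,0,-.01,-.02,-.03):
  print(a,[proj(f,p+R@np.array([x,0,a])).round(1) for x in (-.011,.011)])
E
python3 -m crank '{"linear":[[0,0,0],[0,0,0],[0,0,0],[0,0,0],[0,0,0]],"delta_rot":[[0,0,0],[0,0,0],[0,0,0],[0,0,0],[0,0,0]],"fingers":[0.2,0.2,0.2,0.2,0.2]}' 60
```

```text
0.017 ['IKError', 'finger_overhang', 'job_done']
0.017 [array([252.1, 239.6]), array([252.1, 205.1])]
0 [array([252.1, 252.5]), array([252.1, 215.2])]
-0.01 [array([252.1, 261.2]), array([252.1, 222.1])]
-0.02 [array([252., 271.]), array([252.1, 229.8])]
-0.03 [array([252., 282.]), array([252. , 238.5])]
clock: 3.6
position: [0.5049, -0.3012, 0.087]
tool_rot: [-3.142, -0.0, 0.445]
force: [0.2, -1.0, -1.3]
grip_width: 0.0511
finger_force: 0.0
```

```bash
for i in 1; do python3 -m crank '{"linear":[[0,0,-0.02],[0,0,-0.04],[0,0,-0.04]],"delta_rot":[[0,0,0],[0,0,0],[0,0,0]],"fingers":[0.2,0.2,0.2]}' 60; done; python3 -m crank '{"linear":[[0,0,0],[0,0,0],[0,0,0],[0,0,0],[0,0,0]],"delta_rot":[[0,0,0],[0,0,0],[0,0,0],[0,0,0],[0,0,0]],"fingers":[-1,-1,-1,-1,-1]}' 60
```

```text
clock: 3.9
position: [0.5044, -0.3009, 0.0761]
tool_rot: [-3.141, 0.001, 0.445]
force: [0.8, 0.7, -0.2]
grip_width: 0.0511
finger_force: 0.0
clock: 4.4
position: [0.5051, -0.3013, 0.0774]
tool_rot: [3.141, -0.0, 0.445]
force: [-1.0, -0.4, 6.8]
grip_width: 0.0164
finger_force: 58.7
```

Gripped only the rim at the very top, so the fingers do sit higher than stated. Opening and going lower.

```bash
python3 -m crank '{"linear":[[0,0,0],[0,0,0],[0,0,-0.03],[0,0,-0.06],[0,0,-0.06]],"delta_rot":[[0,0,0],[0,0,0],[0,0,0],[0,0,0],[0,0,0]],"fingers":[0.2,0.2,0.2,0.2,0.2]}' 60;  python3 -m crank '{"linear":[[-0.004,-0.004,-0.02],[-0.004,-0.004,-0.04],[-0.004,-0.004,-0.04]],"delta_rot":[[0,0,0],[0,0,0],[0,0,0]],"fingers":[0.2,0.2,0.2]}' 60
python3 - <<'E'
from h import *
f=grab_frame("wrist");cv2.imwrite("pics/w4.png",f["image"][:,:,::-1])
E
```

```text
clock: 4.9
position: [0.5042, -0.3007, 0.0606]
tool_rot: [-3.14, 0.001, 0.445]
force: [-0.0, 0.5, 0.2]
grip_width: 0.0517
finger_force: 0.0
clock: 5.2
position: [0.5034, -0.302, 0.0513]
tool_rot: [-3.141, 0.001, 0.445]
force: [-0.1, 0.2, -0.9]
grip_width: 0.0513
finger_force: 0.0
```

View pics/w4.png

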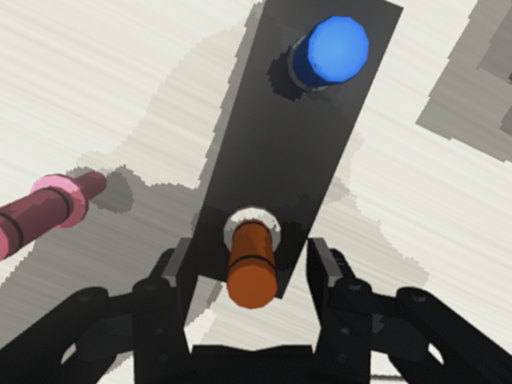

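The handle stands upright between the open fingers, with its end at (252,287). Closing.

```bash
python3 -m crank '{"linear":[[0,0,0],[0,0,0],[0,0,0],[0,0,0],[0,0,0]],"delta_rot":[[0,0,0],[0,0,0],[0,0,0],[0,0,0],[0,0,0]],"fingers":[-1,-1,-1,-1,-1]}' 80; python3 -m crank '{"linear":[[0,0,0],[0,0,0]],"delta_rot":[[0,0,0],[0,0,0]],"fingers":[-1,-1]}' 80
```

```text
clock: 5.75
position: [0.5039, -0.3021, 0.0524]
tool_rot: [3.141, -0.0, 0.445]
force: [-2.1, 1.0, 3.7]
grip_width: 0.0179
finger_force: 77.9
clock: 5.95
position: [0.504, -0.3021, 0.0525]
tool_rot: [3.141, -0.0, 0.445]
force: [-2.3, 1.9, 5.0]
grip_width: 0.018
finger_force: 77.9
```

```bash
python3 -m crank '{"linear":[[0,0,0.05],[0,0,0.15],[0,0,0.35],[0,0,0.55],[0,0,0.75]],"delta_rot":[[0,0,0],[0,0,0],[0,0,0],[0,0,0],[0,0,0]],"fingers":[-1,-1,-1,-1,-1]}' 80; python3 -m crank '{"linear":[[0.04,0.2,0.05],[0.1,0.4,0.05],[0.15,0.6,0.05],[0.2,0.8,0.05],[0.22,0.9,0.05]],"delta_rot":[[0,0,0.2],[0,0,0.4],[0,0,0.6],[0,0,0.8],[0,0,1]],"fingers":[-1,-1,-1,-1,-1]}'
python3 -m crank '{"linear":[[0,0,0],[0,0,0]],"delta_rot":[[0,0,0],[0,0,0]],"fingers":[-1,-1]}'
```

```text
clock: 6.45
position: [0.5034, -0.3019, 0.2425]
tool_rot: [3.141, -0.0, 0.445]
force: [1.7, 0.6, -1.5]
grip_width: 0.0182
finger_force: 78.4
clock: 6.95
position: [0.5592, -0.0734, 0.2532]
tool_rot: [3.141, -0.001, 0.975]
force: [0.1, -1.1, -1.0]
grip_width: 0.0178
finger_force: 78.5
clock: 7.15
position: [0.5588, -0.0767, 0.2527]
tool_rot: [3.141, 0.0, 0.969]
force: [0.2, -0.6, -2.6]
grip_width: 0.0181
finger_force: 78.5
```

Run:
```python
from h import *
np.set_printoptions(precision=4,suppress=True)
f=grab_frame("wrist");s=grab_frame("scene")
i=cv2.resize(f["image"][:,:,::-1],(800,600));j=cv2.resize(s["image"][150:250,225:325,::-1],(250,250))
i[350:600,0:250]=j
cv2.imwrite("pics/w5.png",i)
p=observe()["position"];print(p,f["xyz"])
for n,q in dict(end=p-[0,0,.0445],col=p-[0,0,0],cap=[.562,.058,.214],h=[.558,-.0037,.17],h2=[.4995,.063,.17]).items(): print(n,proj(f,q),proj(f,q)*1.5625)
print(blobs(f,(22,120,120),(34,255,255),(0,0,512,384),60),blobs(f,(100,80,20),(130,255,255),(0,0,512,384),20))
```

```text
[ 0.5586 -0.0782  0.2525] [ 0.599  -0.0178  0.4161]
end [253.1812 209.6702] [395.5955 327.6097]
col [253.4649 236.5389] [396.039 369.592]
cap [121.3755  20.9897] [189.6493  32.7964]
h [195.3143 114.3803] [305.1786 178.7193]
h2 [74.3214 83.0539] [116.1272 129.7717]
[(np.float64(122.56486396814864), np.float64(31.973125414731253), 6028), (np.float64(16.50078003120125), np.float64(85.15444617784712), 641)] [(np.float64(265.8), np.float64(46.68), 50), (np.float64(80.0979381443299), np.float64(83.4278350515464), 194), (np.float64(195.69486404833836), np.float64(114.43202416918429), 331), (np.float64(376.21495327102804), np.float64(284.86915887850466), 107)]
```

View pics/w5.png

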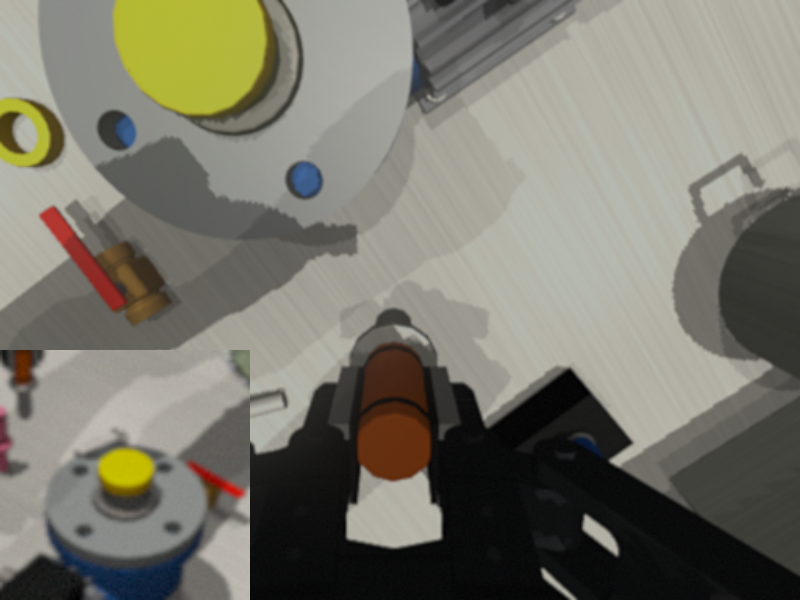

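The pin hangs upright (end at 393,318 in the enlarged view). Ring holes are at (304,180) and (117,130), which match the earlier estimate to within 1 mm. The ring centre is about (0.562,0.059).

```bash
python3 -m crank '{"linear":[[-0.002,0.15,0],[-0.002,0.298,-0.04],[-0.002,0.298,-0.12],[-0.002,0.298,-0.132],[-0.002,0.298,-0.132]],"delta_rot":[[0,0,0],[0,0,0],[0,0,0],[0,0,0],[0,0,0]],"fingers":[-1,-1,-1,-1,-1]}'; python3 -m crank '{"linear":[[0,0,0],[0,0,0]],"delta_rot":[[0,0,0],[0,0,0]],"fingers":[-1,-1]}'
python3 - <<'E'
from h import *
np.set_printoptions(precision=4,suppress=True)
f=grab_frame("wrist");cv2.imwrite("pics/w6.png",f["image"][:,:,::-1]);print(observe()["position"],observe()["force"])
b=blobs(f,(100,80,20),(130,255,255),(150,120,350,300),10);print(b,[onz(f,*x[:2],.15) for x in b])
E
```

```text
clock: 7.75
position: [0.5581, -0.0042, 0.219]
tool_rot: [-3.141, 0.001, 0.966]
force: [-0.5, -0.1, -0.5]
grip_width: 0.0183
finger_force: 78.5
clock: 7.95
position: [0.5587, -0.0036, 0.2198]
tool_rot: [3.141, -0.0, 0.967]
force: [0.7, -0.3, -1.9]
grip_width: 0.0182
finger_force: 78.5
[ 0.5587 -0.0034  0.2197] [ 0.1746  0.7544 -1.0554]
[(np.float64(245.97727272727275), np.float64(197.61363636363637), 44)] [array([ 0.5547, -0.0014,  0.15  ])]
```

```bash
python3 -m crank '{"linear":[[-0.002,0,-0.012],[-0.002,0,-0.024],[-0.002,0,-0.032],[-0.002,0,-0.032]],"delta_rot":[[0,0,0],[0,0,0],[0,0,0],[0,0,0]],"fingers":[-1,-1,-1,-1]}'
```

```text
clock: 8.4
position: [0.5576, -0.0029, 0.2107]
tool_rot: [-3.141, 0.001, 0.968]
force: [-0.5, -0.2, -1.3]
grip_width: 0.0184
finger_force: 78.7
```

```bash
python3 -m crank '{"linear":[[0,0,-0.01],[0,0,-0.02],[0,0,-0.03],[0,0,-0.04],[0,0,-0.04]],"delta_rot":[[0,0,0],[0,0,0],[0,0,0],[0,0,0],[0,0,0]],"fingers":[-1,-1,-1,-1,-1]}'
```

```text
clock: 8.9
position: [0.5576, -0.003, 0.2006]
tool_rot: [-3.141, 0.001, 0.968]
force: [-1.9, -4.2, -3.2]
grip_width: 0.0179
finger_force: 78.2
```

```bash
python3 -m crank '{"linear":[[0,-0.003,-0.004],[0,-0.003,-0.01],[0,-0.003,-0.016],[0,-0.003,-0.016]],"delta_rot":[[0,0,0],[0,0,0],[0,0,0],[0,0,0]],"fingers":[-1,-1,-1,-1]}'
```

```text
clock: 9.3
position: [0.5578, -0.0034, 0.1969]
tool_rot: [-3.141, 0.0, 0.968]
force: [-2.1, -3.1, -1.9]
grip_width: 0.0177
finger_force: 78.7
```

```bash
python3 -m crank '{"linear":[[-0.002,-0.003,-0.004],[-0.002,-0.003,-0.008],[-0.002,-0.003,-0.008]],"delta_rot":[[0,0,0],[0,0,0],[0,0,0]],"fingers":[-1,-1,-1]}';python3 -m crank '{"linear":[[0,0,-0.002],[0,0,-0.004],[0,0,-0.004]],"delta_rot":[[0,0,0],[0,0,0],[0,0,0]],"fingers":[-1,-1,-1]}'
```

```text
clock: 9.6
position: [0.5575, -0.0039, 0.195]
tool_rot: [3.142, -0.0, 0.968]
force: [-0.0, -1.2, -2.1]
grip_width: 0.0179
finger_force: 78.6
clock: 9.9
position: [0.5576, -0.004, 0.1944]
tool_rot: [3.141, -0.001, 0.968]
force: [-1.3, 0.1, 5.1]
grip_width: 0.0179
finger_force: 79.5
```

The pin end touches the flange at z≈0.1944 with about 5 N. Working out the arc increments.

Run:
```python
import numpy as np
a0=np.arctan2(-.0624,-.0044)
P=lambda t:.0625*np.array([np.cos(a0-t),np.sin(a0-t)])
for k in range(23):
    t=.06*k
    print(k,round(t,2),[list((P(t+.02*i)-P(t)).__truediv__(.25).round(4)) for i in(1,2,3)])
```

```text
0 0.0 [[np.float64(-0.005), np.float64(0.0004)], [np.float64(-0.01), np.float64(0.0009)], [np.float64(-0.0149), np.float64(0.0015)]]
1 0.06 [[np.float64(-0.005), np.float64(0.0007)], [np.float64(-0.0099), np.float64(0.0015)], [np.float64(-0.0148), np.float64(0.0024)]]
2 0.12 [[np.float64(-0.0049), np.float64(0.001)], [np.float64(-0.0098), np.float64(0.0021)], [np.float64(-0.0146), np.float64(0.0033)]]
3 0.18 [[np.float64(-0.0048), np.float64(0.0013)], [np.float64(-0.0096), np.float64(0.0027)], [np.float64(-0.0144), np.float64(0.0042)]]
4 0.24 [[np.float64(-0.0047), np.float64(0.0016)], [np.float64(-0.0095), np.float64(0.0032)], [np.float64(-0.0141), np.float64(0.005)]]
5 0.3 [[np.float64(-0.0046), np.float64(0.0019)], [np.float64(-0.0092), np.float64(0.0038)], [np.float64(-0.0138), np.float64(0.0058)]]
6 0.36 [[np.float64(-0.0045), np.float64(0.0021)], [np.float64(-0.009), np.float64(0.0044)], [np.float64(-0.0134), np.float64(0.0067)]]
7 0.42 [[np.float64(-0.0044), np.float64(0.0024)], [np.float64(-0.0087), np.float64(0.0049)], [np.float64(-0.013), np.float64(0.0075)]]
8 0.48 [[np.fl
[... 1339 characters left out ...]
t64(0.0135)]]
18 1.08 [[np.float64(-0.002), np.float64(0.0046)], [np.float64(-0.0039), np.float64(0.0092)], [np.float64(-0.0057), np.float64(0.0139)]]
19 1.14 [[np.float64(-0.0017), np.float64(0.0047)], [np.float64(-0.0033), np.float64(0.0094)], [np.float64(-0.0049), np.float64(0.0142)]]
20 1.2 [[np.float64(-0.0014), np.float64(0.0048)], [np.float64(-0.0028), np.float64(0.0096)], [np.float64(-0.004), np.float64(0.0145)]]
21 1.26 [[np.float64(-0.0011), np.float64(0.0049)], [np.float64(-0.0022), np.float64(0.0098)], [np.float64(-0.0031), np.float64(0.0147)]]
22 1.32 [[np.float64(-0.0008), np.float64(0.0049)], [np.float64(-0.0016), np.float64(0.0099)], [np.float64(-0.0022), np.float64(0.0148)]]
```

```bash
python3 -m crank '{"linear":[[-0.005,0.0004,0],[-0.010,0.0009,0],[-0.015,0.0015,0]],"delta_rot":[[0,0,0],[0,0,0],[0,0,0]],"fingers":[-1,-1,-1]}'; python3 -m crank '{"linear":[[-0.005,0.0007,0],[-0.010,0.0015,0],[-0.015,0.0024,0]],"delta_rot":[[0,0,0],[0,0,0],[0,0,0]],"fingers":[-1,-1,-1]}'
```

```text
clock: 10.2
position: [0.5545, -0.0038, 0.1944]
tool_rot: [3.14, -0.001, 0.968]
force: [5.7, -1.4, 1.3]
grip_width: 0.0175
finger_force: 79.0
clock: 10.5
position: [0.5508, -0.0033, 0.1944]
tool_rot: [3.14, -0.001, 0.968]
force: [6.0, -2.3, 1.3]
grip_width: 0.018
finger_force: 79.0
```

```bash
python3 -m crank '{"linear":[[-0.005,0.001,-0.001],[-0.010,0.002,-0.001],[-0.0146,0.003,-0.001]],"delta_rot":[[0,0,0],[0,0,0],[0,0,0]],"fingers":[-1,-1,-1]}'; python3 -m crank '{"linear":[[-0.005,0.0012,0],[-0.010,0.0026,0],[-0.0144,0.004,0]],"delta_rot":[[0,0,0],[0,0,0],[0,0,0]],"fingers":[-1,-1,-1]}'
```

```text
clock: 10.8
position: [0.5474, -0.0027, 0.1944]
tool_rot: [3.139, -0.002, 0.968]
force: [6.8, -3.0, 3.8]
grip_width: 0.0183
finger_force: 79.3
clock: 11.1
position: [0.5438, -0.0017, 0.1944]
tool_rot: [3.139, -0.002, 0.968]
force: [6.7, -2.6, 3.5]
grip_width: 0.0178
finger_force: 79.4
```

```bash
python3 -m crank '{"linear":[[-0.0047,0.0016,0],[-0.0095,0.0032,0],[-0.0141,0.005,0]],"delta_rot":[[0,0,0],[0,0,0],[0,0,0]],"fingers":[-1,-1,-1]}'; python3 -m crank '{"linear":[[-0.0046,0.0019,0],[-0.0092,0.0038,0],[-0.0138,0.0058,0]],"delta_rot":[[0,0,0],[0,0,0],[0,0,0]],"fingers":[-1,-1,-1]}'
```

```text
clock: 11.4
position: [0.5403, -0.0006, 0.1944]
tool_rot: [3.139, -0.001, 0.968]
force: [6.7, -3.4, 4.4]
grip_width: 0.0183
finger_force: 79.4
clock: 11.7
position: [0.5368, 0.0009, 0.1944]
tool_rot: [3.139, -0.001, 0.968]
force: [5.9, -2.7, 3.6]
grip_width: 0.018
finger_force: 79.4
```

```bash
python3 -m crank '{"linear":[[-0.0045,0.0021,0],[-0.009,0.0044,0],[-0.0134,0.0067,0]],"delta_rot":[[0,0,0],[0,0,0],[0,0,0]],"fingers":[-1,-1,-1]}'
```

```text
clock: 12.0
position: [0.5334, 0.0024, 0.1944]
tool_rot: [3.139, -0.001, 0.968]
force: [6.1, -3.6, 4.4]
grip_width: 0.0178
finger_force: 79.4
```

```bash
python3 -m crank '{"linear":[[-0.0044,0.0024,0],[-0.0087,0.0049,0],[-0.013,0.0075,0]],"delta_rot":[[0,0,0],[0,0,0],[0,0,0]],"fingers":[-1,-1,-1]}'; python3 -m crank '{"linear":[[-0.0042,0.0027,0],[-0.0084,0.0054,0],[-0.0125,0.0082,0]],"delta_rot":[[0,0,0],[0,0,0],[0,0,0]],"fingers":[-1,-1,-1]}'
```

```text
clock: 12.3
position: [0.5302, 0.0043, 0.1944]
tool_rot: [3.139, -0.001, 0.968]
force: [6.3, -5.3, 3.6]
grip_width: 0.0178
finger_force: 79.5
clock: 12.6
position: [0.527, 0.0062, 0.1944]
tool_rot: [3.139, -0.001, 0.968]
force: [6.1, -5.1, 4.7]
grip_width: 0.0176
finger_force: 79.5
```

```bash
python3 -m crank '{"linear":[[-0.0041,0.0029,0],[-0.0081,0.0059,0],[-0.012,0.009,0]],"delta_rot":[[0,0,0],[0,0,0],[0,0,0]],"fingers":[-1,-1,-1]}'
```

```text
clock: 12.9
position: [0.524, 0.0084, 0.1944]
tool_rot: [3.139, -0.001, 0.968]
force: [4.9, -5.8, 4.6]
grip_width: 0.0179
finger_force: 79.6
```

```bash
python3 -m crank '{"linear":[[-0.0039,0.0031,0],[-0.0077,0.0064,0],[-0.0115,0.0097,0]],"delta_rot":[[0,0,0],[0,0,0],[0,0,0]],"fingers":[-1,-1,-1]}'; python3 -m crank '{"linear":[[-0.0037,0.0034,0],[-0.0073,0.0068,0],[-0.0109,0.0103,0]],"delta_rot":[[0,0,0],[0,0,0],[0,0,0]],"fingers":[-1,-1,-1]}'
```

```text
clock: 13.2
position: [0.5211, 0.0107, 0.1944]
tool_rot: [3.139, -0.001, 0.968]
force: [5.8, -6.7, 5.2]
grip_width: 0.018
finger_force: 79.6
clock: 13.5
position: [0.5183, 0.0133, 0.1944]
tool_rot: [3.139, -0.001, 0.968]
force: [5.6, -5.9, 4.3]
grip_width: 0.0181
finger_force: 79.6
```

```bash
python3 -m crank '{"linear":[[-0.0035,0.0036,0],[-0.0069,0.0072,0],[-0.0102,0.011,0]],"delta_rot":[[0,0,0],[0,0,0],[0,0,0]],"fingers":[-1,-1,-1]}'
```

```text
clock: 13.8
position: [0.5158, 0.016, 0.1944]
tool_rot: [3.139, -0.001, 0.968]
force: [4.9, -6.4, 5.0]
grip_width: 0.0178
finger_force: 79.6
```

```bash
python3 -m crank '{"linear":[[-0.0033,0.0038,0],[-0.0064,0.0076,0],[-0.0096,0.0116,0]],"delta_rot":[[0,0,0],[0,0,0],[0,0,0]],"fingers":[-1,-1,-1]}'; python3 -m crank '{"linear":[[-0.003,0.004,0],[-0.006,0.008,0],[-0.0088,0.0121,0]],"delta_rot":[[0,0,0],[0,0,0],[0,0,0]],"fingers":[-1,-1,-1]}'
```

```text
clock: 14.1
position: [0.5133, 0.0188, 0.1944]
tool_rot: [3.139, -0.001, 0.968]
force: [4.2, -6.4, 6.3]
grip_width: 0.0179
finger_force: 79.7
clock: 14.4
position: [0.5111, 0.0217, 0.1944]
tool_rot: [3.139, -0.0, 0.968]
force: [3.6, -7.9, 6.4]
grip_width: 0.0176
finger_force: 79.7
```

```bash
python3 -m crank '{"linear":[[-0.0028,0.0042,0],[-0.0055,0.0084,0],[-0.0081,0.0126,0]],"delta_rot":[[0,0,0],[0,0,0],[0,0,0]],"fingers":[-1,-1,-1]}'
```

```text
clock: 14.7
position: [0.509, 0.0248, 0.1944]
tool_rot: [3.139, -0.0, 0.967]
force: [4.5, -7.6, 7.0]
grip_width: 0.018
finger_force: 79.8
```

```bash
python3 -m crank '{"linear":[[-0.0025,0.0043,0.0006],[-0.005,0.0087,0.0006],[-0.0073,0.0131,0.0006]],"delta_rot":[[0,0,0],[0,0,0],[0,0,0]],"fingers":[-1,-1,-1]}'; python3 -m crank '{"linear":[[-0.0023,0.0045,0],[-0.0044,0.009,0],[-0.0065,0.0135,0]],"delta_rot":[[0,0,0],[0,0,0],[0,0,0]],"fingers":[-1,-1,-1]}'
```

```text
clock: 15.0
position: [0.5069, 0.0282, 0.1944]
tool_rot: [3.14, 0.0, 0.968]
force: [4.4, -7.8, 5.2]
grip_width: 0.0181
finger_force: 79.5
clock: 15.3
position: [0.5052, 0.0315, 0.1943]
tool_rot: [3.14, 0.0, 0.968]
force: [3.7, -6.7, 4.6]
grip_width: 0.0181
finger_force: 79.5
```

```bash
python3 -m crank '{"linear":[[-0.002,0.0046,0],[-0.0039,0.0092,0],[-0.0057,0.0139,0]],"delta_rot":[[0,0,0],[0,0,0],[0,0,0]],"fingers":[-1,-1,-1]}'
```

```text
clock: 15.6
position: [0.5036, 0.0351, 0.1942]
tool_rot: [3.14, 0.0, 0.968]
force: [1.5, -6.3, 2.6]
grip_width: 0.0179
finger_force: 79.2
```

```bash
python3 -m crank '{"linear":[[-0.0017,0.0047,0],[-0.0033,0.0094,0]],"delta_rot":[[0,0,0],[0,0,0]],"fingers":[-1,-1]}'
```

```text
clock: 15.8
position: [0.5022, 0.0381, 0.1938]
tool_rot: [-3.142, 0.001, 0.968]
force: [1.8, -3.6, -1.4]
grip_width: 0.0177
finger_force: 78.7
```

Support is gone (Fz dropped to the pin's weight alone). I'll edge on slightly and lower gently.

```bash
python3 -m crank '{"linear":[[-0.0015,0.0048,0],[-0.0015,0.0048,-0.003],[-0.0015,0.0048,-0.006]],"delta_rot":[[0,0,0],[0,0,0],[0,0,0]],"fingers":[-1,-1,-1]}'
```

```text
clock: 16.1
position: [0.5018, 0.0397, 0.1923]
tool_rot: [-3.141, 0.0, 0.968]
force: [-0.4, -1.9, 0.2]
grip_width: 0.0183
finger_force: 78.8
```

Dropping in with no resistance. I'll advance a little more and lower.

```bash
python3 -m crank '{"linear":[[-0.001,0.003,-0.002],[-0.001,0.003,-0.004],[-0.001,0.003,-0.006]],"delta_rot":[[0,0,0],[0,0,0],[0,0,0]],"fingers":[-1,-1,-1]}'
```

```text
clock: 16.4
position: [0.5017, 0.0404, 0.1909]
tool_rot: [-3.141, 0.0, 0.968]
force: [-0.9, -4.1, 0.1]
grip_width: 0.0179
finger_force: 78.8
```

```bash
python3 -m crank '{"linear":[[0,0.001,-0.003],[0,0.001,-0.006],[0,0.001,-0.008]],"delta_rot":[[0,0,0],[0,0,0],[0,0,0]],"fingers":[-1,-1,-1]}'
```

```text
clock: 16.7
position: [0.5019, 0.0404, 0.1889]
tool_rot: [3.141, 0.0, 0.968]
force: [0.1, -4.9, 1.4]
grip_width: 0.0176
finger_force: 78.9
```

```bash
python3 -m crank '{"linear":[[0,-0.001,-0.004],[0,-0.001,-0.008],[0,-0.001,-0.012]],"delta_rot":[[0,0,0],[0,0,0],[0,0,0]],"fingers":[-1,-1,-1]}'
```

```text
clock: 17.0
position: [0.5019, 0.0402, 0.1858]
tool_rot: [3.141, 0.0, 0.968]
force: [0.4, -5.8, 1.4]
grip_width: 0.0179
finger_force: 79.0
```

```bash
python3 -m crank '{"linear":[[0,-0.0015,-0.005],[0,-0.002,-0.01],[0,-0.002,-0.016],[0,-0.002,-0.022],[0,-0.002,-0.022]],"delta_rot":[[0,0,0],[0,0,0],[0,0,0],[0,0,0],[0,0,0]],"fingers":[-1,-1,-1,-1,-1]}'
```

```text
clock: 17.5
position: [0.5017, 0.0398, 0.1802]
tool_rot: [-3.141, 0.0, 0.968]
force: [1.3, -4.3, -3.2]
grip_width: 0.0178
finger_force: 78.5
```

Going smoothly; collar contact is expected at about z=0.1705.

```bash
python3 -m crank '{"linear":[[0.001,-0.001,-0.008],[0.001,-0.002,-0.016],[0.001,-0.002,-0.024],[0.001,-0.002,-0.03],[0.001,-0.002,-0.03]],"delta_rot":[[0,0,0],[0,0,0],[0,0,0],[0,0,0],[0,0,0]],"fingers":[-1,-1,-1,-1,-1]}'
```

```text
clock: 18.0
position: [0.5019, 0.0395, 0.1726]
tool_rot: [-3.141, 0.0, 0.968]
force: [-0.8, -1.9, -2.8]
grip_width: 0.0179
finger_force: 78.5
```

```bash
python3 -m crank '{"linear":[[0,0,-0.004],[0,0,-0.008],[0,0,-0.008]],"delta_rot":[[0,0,0],[0,0,0],[0,0,0]],"fingers":[-1,-1,-1]}'
```

```text
clock: 18.3
position: [0.502, 0.0394, 0.1708]
tool_rot: [-3.141, 0.0, 0.968]
force: [0.0, -1.7, -2.7]
grip_width: 0.0178
finger_force: 78.6
```

```bash
python3 -m crank '{"linear":[[0,0,-0.001],[0,0,-0.002],[0,0,-0.002]],"delta_rot":[[0,0,0],[0,0,0],[0,0,0]],"fingers":[-1,-1,-1]}'
```

```text
clock: 18.6
position: [0.5021, 0.0394, 0.1705]
tool_rot: [3.142, -0.0, 0.968]
force: [-0.5, -1.9, -0.4]
grip_width: 0.0178
finger_force: 78.8
```

```bash
python3 -m crank '{"linear":[[0,0,-0.001],[0,0,-0.0015],[0,0,-0.0015]],"delta_rot":[[0,0,0],[0,0,0],[0,0,0]],"fingers":[-1,-1,-1]}'
```

```text
clock: 18.9
position: [0.5021, 0.0394, 0.1704]
tool_rot: [3.141, -0.0, 0.968]
force: [-3.4, -2.5, 6.8]
grip_width: 0.0178
finger_force: 79.7
```

Collar seated at the expected height. Releasing and retreating straight up.

```bash
python3 -m crank '{"linear":[[0,0,0.001],[0,0,0.001],[0,0,0.001],[0,0,0.001],[0,0,0.001]],"delta_rot":[[0,0,0],[0,0,0],[0,0,0],[0,0,0],[0,0,0]],"fingers":[-0.15,-0.15,-0.15,-0.15,-0.15]}'
```

```text
clock: 19.4
position: [0.5021, 0.0394, 0.1703]
tool_rot: [-3.142, -0.0, 0.968]
force: [-0.4, -0.8, -0.0]
grip_width: 0.0362
finger_force: 0.0
```

```bash
python3 -m crank '{"linear":[[0,0,0.03],[0,0,0.08],[0,0,0.16],[0,0,0.3],[0,0,0.45]],"delta_rot":[[0,0,0],[0,0,0],[0,0,0],[0,0,0],[0,0,0]],"fingers":[-0.15,-0.15,-0.15,-0.15,-0.15]}'; python3 -m crank '{"linear":[[-0.15,-0.2,0.1],[-0.3,-0.4,0.1],[-0.4,-0.6,0.1],[-0.4,-0.6,0.1],[-0.4,-0.6,0.1]],"delta_rot":[[0,0,0],[0,0,0],[0,0,0],[0,0,0],[0,0,0]],"fingers":[-0.15,-0.15,-0.15,-0.15,-0.15]}'
python3 - <<'E'
from h import *
f=grab_frame("wrist");t=grab_frame("top");s=grab_frame("scene")
r=lambda g,y0,y1,x0,x1:cv2.resize(g["image"][y0:y1,x0:x1,::-1],(390,290),interpolation=cv2.INTER_CUBIC)
cv2.imwrite("pics/end.png",np.vstack([np.hstack([r(s,150,240,225,346),r(t,140,260,150,310)]),np.hstack([r(f,0,384,0,512),r(s,0,384,0,512)])]))
E
```

```text
clock: 19.9
position: [0.5017, 0.0394, 0.2848]
tool_rot: [-3.141, -0.0, 0.969]
force: [0.5, 0.6, 0.5]
grip_width: 0.0358
finger_force: 0.0
clock: 20.4
position: [0.4001, -0.1141, 0.3092]
tool_rot: [3.14, 0.0, 0.963]
force: [0.9, 0.6, 0.0]
grip_width: 0.0364
finger_force: 0.0
```

View pics/end.png

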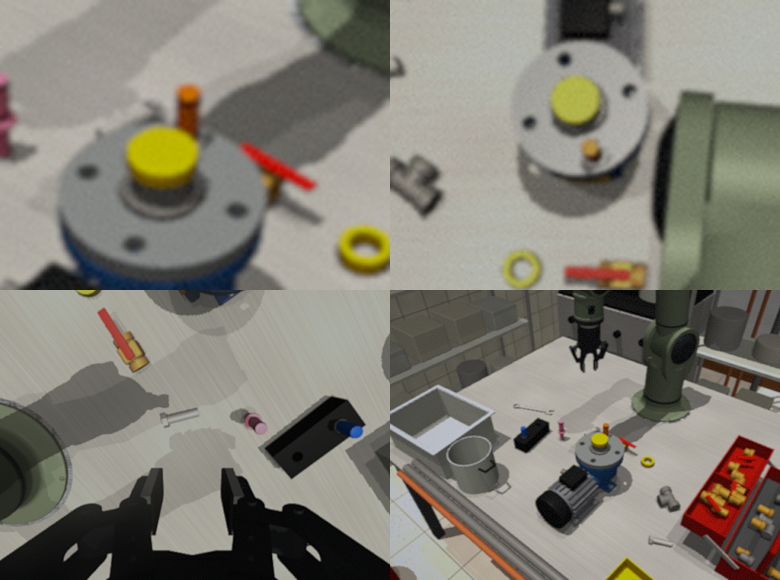

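The pin stands upright in the ring (top-left view, about 188,110). The holes now show dark instead of blue, so they line up with the flange's, and nothing else has moved.

```bash
python3 -c "
from workcell import bot;print(bot.job_done())"
```

```text
the job is handed in; nothing more can be done
None
```

The job is handed in: the orange pin is home in the aligned flange with its collar on the ring, released after about 20 s; the force on the tool read about 9 N at most, and nothing else on the bench appears to have moved.

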